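# Load a culture dish into the colony counter and bring its magnifier over it

### The arm

A 6-joint arm with a two-finger parallel gripper is mounted at the origin on a cart in front of the work surface, level with it; the furniture and walls round the work are solid. World frame = base frame: x ahead of the robot, y to its left, z up, the work surface at z = 0. Lengths are in mm, angles in rad, forces in N, time in s.
With the tool pointing down it reaches from about 350 to 775 mm from the base axis. Payload 7.3 kg.
Tool frame: the origin (TCP) lies midway between the tips of the shut fingers; the grasp point (between the pads) lies 19 mm behind it; z points along the fingers, y is the line along which they close (so a half turn about z gives the same grasp; the last joint's range is limited). The gripper opens to 92 mm and grips with 3 to 60 N. Pads are 19 mm wide; open, the fingers measure 130 mm over their backs; the gripper's body (75 mm by 190 mm) begins 47 mm behind the grasp point.
Start: joints at [1.016, 0.342, 1.524, -0, 1.275, -0.146], TCP at [208.68, 481.765, 226.741] pointing down, gripper open.
Joint ranges: [-2.53, 2.53], [-0.77, 2.02], [0.04, 2.7], [-1, 4.14], [0.28, 2.66], [-3.11, 3.11]. Speed limits (rad/s): [2.57, 2.57, 3.14, 3.14, 3.14, 3.14].

### API

Orientations are given as [roll, pitch, yaw] about the fixed x, y, z axes, in that order (R = Rz(yaw) Ry(pitch) Rx(roll)).
In Python, from plant import monitor, optics, workorder gives the robot as it stands. The module is installed in compiled form; this text tells all that it offers.
- The arm moves only by the tool servo_tool, never from a script. Its arguments are lists of equal length, an entry for each row: "linear": the shift along the tool's x, y, z as a fraction of full scale, a list of three; "spin": the turn about the tool's z as a fraction of full scale. In form: {"linear": [[dx, dy, dz], ...], "spin": [spin, ...]}. A call has exactly 8 rows; each row shifts and turns the commanded pose from where the row before left it, along the tool's axes as they then stand; what a row does not reach is not made up. Full scale, the value 1, is 200 mm for a shift and 90 degrees for a turn. A row lasts 1/8 s, in which the tool goes at most 62.5 mm and 10.7 degrees, less where a joint would pass 70% of its speed; a pose out of reach is approached as far as the arm can. A call with a number of a shift or a turn outside -1 to 1 is refused whole. A call with a gripper value outside its range is refused whole. "hand" is the opening, from -1 (shut) to 1 (fully open), set as the call begins (left out, the last holds). The fingers move at their own pace and stop on an object; the grip force is fixed at half the most. Time passes only in rows, so rows that do not move let the fingers close, or fill a call up. It gives the time, the measured TCP pose, the force, the opening and the grip force at its end, in the units of the state.
- monitor.get_obs(): the state, without advancing time (a new reading comes with each control period).
- optics.capture(name): name is "scene" or "side" or "wrist"; returns a dict with "frame" (420x560x3 uint8, blue, green, red), "K" (3x3 intrinsics, pixels), "world_to_cam" (4x4, takes a point from world to camera coordinates). Camera axes: x right, y down, z forward; pixel columns grow to the right and rows downward; lengths in mm; the calibration is good to about 2 mm. A picture is of the moment at which its call begins. There is no depth.
- workorder.close_job(): hands the job in; it is judged then, once.
The state is a dict: "time": time; "joint_positions": joint angles; "dq": joint speeds; "tau": joint torques, N m; "tool_pos": TCP position; "tcp_rot": TCP orientation; "contact_force": force on the tool from outside, world axes, zero at the start; "moment": the same for the moment, N m; "grip_width": finger opening in mm; "finger_force": force on a finger pad.
Only numpy, scipy, OpenCV 4.12 (cv2) and the standard library are available. Lean on these libraries where they do the work, as an engineer would, in place of code of your own. Each camera call takes 0.05 s, during which the arm holds its last target. There are 200 camera calls.

### The job

Take the round culture dish and set it, lid up, into the round well in the sloping top of the colony counter so that it sits fully home on the well's floor, and let go of it. Then swing the counter's magnifier over the dish until it reaches its stop. Leave the other things on the worktop where they are.

Things in the scene. Friction and masses are not known exactly. Their poses are not given: they have to be found in the camera images.
- dish: Closed round culture dish lying flat, clear lid, tan agar inside, 64 mm over the lid, 18 mm high, about 30 g. Origin: centre of its underside; z: its axis, out through the lid. Its base, 60 mm across, shows in the lowest 6 mm; the lid's skirt, 6 to 18 mm up, is the place to grip: with the fingertips 7 mm or more above the underside they clear the counter's top when the dish is home.
- colony_counter: Colony counter: a fixed white wedge-shaped instrument, 201 mm deep, 196 mm wide; its grey top slopes up away from the robot at 30 degrees, 30 mm high at the front, 146 mm at the back. Round the well the top is flat and free but for the magnifier's pillar. Origin: on the worktop under its middle; x: to its high back, y: to its left, z: up.
- well (a point): Centre of the well's floor. z: square out of the sloping top (30 degrees from vertical, leaning to the robot), x: up the slope, y: level, to the left. The well is a round recess in a bright metal ring, 63.6 mm across, 5 mm deep; the upper 3 mm of its wall flare at 45 degrees to 69.6 mm at the mouth. The dish's 60 mm base goes in; its lid stays 1 mm clear of the ring.
- magnifier (a joint): Angle of the magnifier about its pillar, rad: 0 to 0.2 (aside, to the counter's right) at the start, 1.83 at its stop, the lens straight over the well. It grows clockwise seen from above the sloping top, about an axis parallel to the well's z, and the magnifier stays where it is left (1 to 2 N at the knob move it). Its knob reaches 0.2 m above the worktop.
- magnifier_hinge (a point): On the magnifier's hinge axis at the underside of its arm, 85 mm above the sloping top, over a pillar 12 mm thick that stands 70 mm up the slope and 78 mm to the right (-y) of the well's centre. Axes as those of the well; fixed.
- magnifier_knob (a point): Middle of the magnifier's knob: black, 19 mm thick, parallel to the well's z, 163 mm from the hinge axis at the outer end of the lens ring. z: along the knob, x: away from the hinge; turns with the magnifier. Pinch or push it from 10 mm below to 13 mm above this point. The lens ring (90 mm across, 14 mm thick, centre 58 mm towards the hinge) ends 15 mm below this point.
- tape_white: Bystander: white roll of tape lying flat, 73 mm across, 19 mm high, open in the middle. Origin: centre of its underside.
- timer: Bystander: small white count-down timer, 62x68x20 mm. Origin: centre of its underside.
- marker_blue: Bystander: marker pen lying down, 142 mm along y, 19 mm thick. Origin: centre of its underside.
- slide_box_2: Bystander: grey-white box of cover slips, 37x97x33 mm (long along y). Origin: centre of its underside.
- pipette_b: Bystander: pipette lying down, 266 mm along y, 37 mm wide, 29 mm high. Origin: centre of its underside.

How it is judged:
By the outcome, as a careful person would: the job done as asked, in the order asked, and still so for the second after the job is handed in, with the robot touching nothing.
It also fails if it takes over 59 s, if anything falls off the work surface, if the arm or the gripper's body presses on something with over 40 N, if the wrist force passes 120 N, or if a joint passes its speed limit or range.

## Working session

There is one attempt and no reset: what is moved stays moved. The work goes in short steps, Python scripts to look and compute and a tool call to move; the robot and the scene stay as the last step left them, time stands still between calls to the robot, and variables do not carry over. Pictures are saved under pics/ and viewed, at most 10 in all, crops included, and the job is handed in when it is done.

Besides the shell and the picture viewer there is one more tool, called after ">>>" as name(argument=value, ...), one argument or row to a line, values as JSON. servo_tool: Moves the arm, as the interface text tells. Shift numbers are shares of 200 mm and turn numbers shares of 90 degrees, none past 1 either way. Its arguments: {"type":"object","properties":{"linear":{"type":"array","items":{"type":"array","items":{"type":"number","minimum":-1,"maximum":1}}},"spin":{"type":"array","items":{"type":"number","minimum":-1,"maximum":1}},"hand":{"type":"number"}},"required":["linear","spin"]}

```bash
mkdir -p pics
cat > h.py <<'E'
import numpy as np,cv2
from plant import monitor,optics,workorder
from scipy.spatial.transform import Rotation as R
def cap(n,f=None):
    d=optics.capture(n)
    if f: cv2.imwrite('pics/'+f,d['frame'])
    return d
def ray(d,u,v):
    T=np.array(d['world_to_cam']);K=np.array(d['K'])
    r=T[:3,:3].T@np.linalg.inv(K)@[u,v,1]; o=-T[:3,:3].T@T[:3,3]
    return o,r/np.linalg.norm(r)
def onz(d,u,v,z):
    o,r=ray(d,u,v); return o+r*(z-o[2])/r[2]
def proj(d,p):
    T=np.array(d['world_to_cam']);c=T[:3,:3]@p+T[:3,3];q=np.array(d['K'])@c;return q[:2]/q[2]
E
python3 - <<'E'
from h import *
a=cap('scene','s0.png');b=cap('side','d0.png')
cv2.imwrite('pics/both.png',cv2.resize(np.hstack([a['frame'],b['frame']]),(800,300)))
for d in (a,b): print(np.round(ray(d,280,210),2), np.array(d['K'])[0])
print(monitor.get_obs())
E
```

```text
[[ 4.33690e+02 -6.91520e+02  1.20894e+03]
 [ 7.00000e-02  5.60000e-01 -8.20000e-01]] [441.80254282   0.         281.90957549]
[[-8.57900e+01 -1.83270e+02  1.10816e+03]
 [ 5.20000e-01  1.70000e-01 -8.40000e-01]] [406.21559227   0.         284.77661053]
{'time': 0.1, 'joint_positions': array([ 1.01601232e+00,  3.42636795e-01,  1.52491233e+00,  6.64168193e-06,
        1.27538734e+00, -1.45973325e-01]), 'dq': array([-0.00102257, -0.00249456, -0.00058687,  0.00055015,  0.00018082,
        0.00079547]), 'tau': array([ 1.64478413e-03, -4.31998336e+01, -2.44696122e+01,  7.18207425e-02,
        5.24150231e-02,  7.79086832e-06]), 'tool_pos': array([208.47298142, 481.44726422, 226.12608984]), 'tcp_rot': array([-3.14026406e+00, -2.01748299e-04,  2.73277990e+00]), 'contact_force': array([-0.06254069, -0.17597111,  0.01038665]), 'moment': array([-0.02126664,  0.04594849,  0.00067415]), 'finger_force': 0.0, 'grip_width': 91.68198680904784}
```

View pics/s0.png

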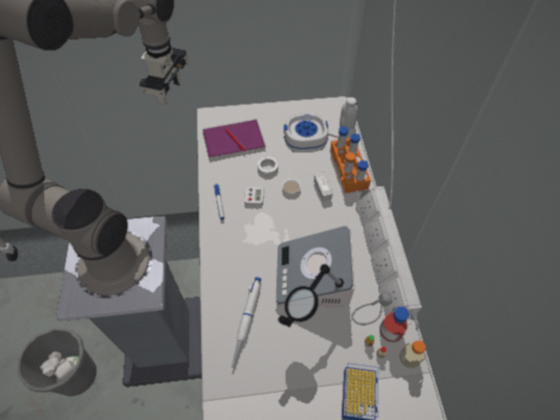

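View pics/d0.png

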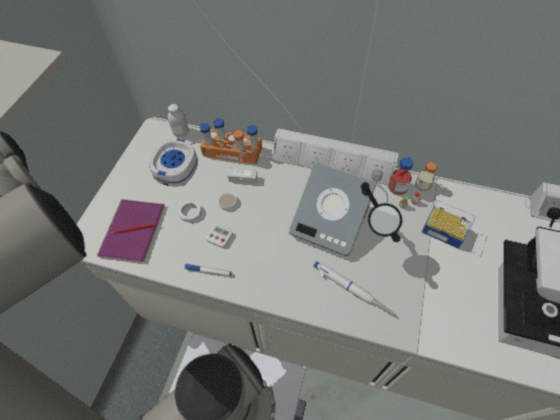

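The scene view shows the dish at about (291,187), the well at (316,262), the magnifier knob at (285,321) and the hinge at about (338,281). The side view shows the dish at (228,202), the well at (333,204) and the knob at (395,237). I'll zoom in on both next.

Run:
```python
from h import *
a=cv2.imread('pics/s0.png');b=cv2.imread('pics/d0.png')
A=cv2.resize(a[165:345,255:375],(400,600),interpolation=3)   # scale 3.333
B=cv2.resize(b[155:275,285:415],(400,369),interpolation=3)   # scale 3.077
C=cv2.resize(b[180:225,200:255],(275,225),interpolation=3)
o=np.zeros((600,800,3),np.uint8);o[:,:400]=A;o[:369,400:]=B;o[372:597,400:675]=C
cv2.imwrite('pics/crop1.png',o)
```

```text
(no output)
```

View pics/crop1.png

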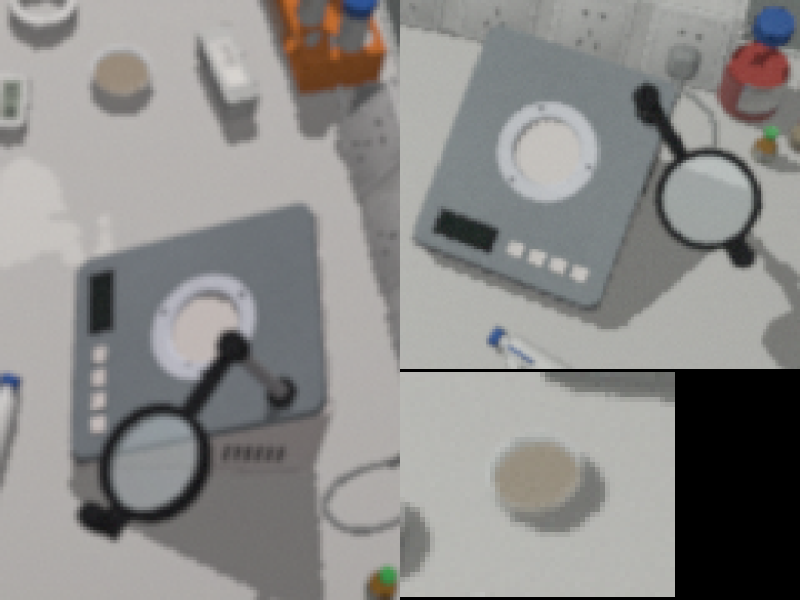

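The crops show the ring and well at scene (316.2,263.1) and side (333.3,204.1). The hub is at scene (324.6,269.1) and side (365.6,187.5), and the knob at scene (286,320.4) and side (396,236). The corners of the grey top are also visible.

```bash
cat >> h.py <<'E'
def tri(*obs):
    A=np.zeros((3,3));b=np.zeros(3)
    for d,u,v in obs:
        o,r=ray(d,u,v);P=np.eye(3)-np.outer(r,r);A+=P;b+=P@o
    return np.linalg.solve(A,b)
E
python3 - <<'E'
from h import *
a=cap('scene');b=cap('side')
for n,s,d in [('well',(316.2,263.1),(333.3,204.1)),('FL',(278.4,243.6),(289.9,233)),('BL',(347.4,226.2),(314.2,163.8)),('BR',(352.5,288),(377.6,182.6)),('FR',(277.2,303),(349,254.1)),('hub',(324.6,269.1),(365.6,187.5)),('knob',(285.9,320.4),(395.8,236.2)),('lens',(301.5,303.6),(385.4,219.7)),('dish',(291.6,187.2),(227.6,200.6))]:
    p=tri((a,*s),(b,*d)); print(n,np.round(p),np.round(proj(a,p)-s,1),np.round(proj(b,p)-d,1))
for d,c,nm in((a,(291,187),'s'),(b,(228,201),'d')):
    h=cv2.cvtColor(d['frame'],cv2.COLOR_BGR2HSV); x,y=c
    w=h[y-15:y+16,x-15:x+16]
    m=((w[...,1]>40)&(w[...,0]<30)&(w[...,2]>60)).astype(np.uint8)
    n,l,st,ce=cv2.connectedComponentsWithStats(m);k=1+np.argmax(st[1:,4]);q=ce[k]+[x-15,y-15]
    print(nm,st[k],q,onz(d,*q,10)[:2],onz(d,*c,18)[:2])
    w=d['frame'][0:0]
E
```

```text
well [ 603. -122.   92.] [-0.1  0.2] [-0.1 -0.2]
FL [507. -13.  32.] [-0.4  0.7] [-0.4 -0.8]
BL [706. -36. 133.] [-0.1  0.2] [-0.1 -0.2]
BR [ 677. -234.  146.] [-0.3  0.5] [-0.2 -0.4]
FR [ 483. -202.   31.] [ 0.1 -0.2] [0.1 0.2]
hub [ 603. -201.  208.] [-0.3  0.6] [-0.3 -0.6]
knob [ 493. -308.  172.] [ 0.2 -0.3] [0.2 0.3]
lens [ 536. -272.  175.] [-0.2  0.4] [-0.2 -0.3]
dish [580. 219.   7.] [-0.   0.1] [-0.  -0.1]
s [  8  10  15  10 118] [290.8220339  186.48305085] [577.57093009 220.98355735] [576.92387068 212.63534018]
d [ 8 10 10  8 21] [224.71428571 199.47619048] [579.66745213 228.76831194] [572.08912915 213.32356817]
```

>>> servo_tool(
  linear=[
    [-0.277,-0.058,0.03],
    [-0.277,-0.058,0.03],
    [-0.277,-0.058,0.03],
    [-0.277,-0.058,0.03],
    [-0.277,-0.058,0.03],
    [-0.277,-0.058,0.03],
    [-0.277,-0.058,0.03],
    [-0.277,-0.058,0.03],
  ],
  spin=[0,0,0,0,0,0,-0.088,-0.088],
  hand=1,
)

```text
time: 1.2
tool_pos: [583.8, 225.7, 178.5]
tcp_rot: [3.142, -0.0, 3.013]
contact_force: [-0.3, 0.9, 1.1]
grip_width: 91.8
finger_force: 0.0
```

```bash
cat >> h.py <<'E'
def to(p,head=None):
    "tool-frame shift (shares) from now to world p, and spin share to closing-axis heading (deg), if applied after"
    s=monitor.get_obs(); M=R.from_euler('xyz',s['tcp_rot']).as_matrix()
    h=np.degrees(np.arctan2(M[1,1],M[0,1])); e=M.T@(np.array(p)-s['tool_pos'])/200
    print('t',round(s['time'],2),'tcp',np.round(s['tool_pos'],1),'head',round(h,2),'F',np.round(s['contact_force'],1),'w',round(s['grip_width'],1),'shift',np.round(e,4),'spin',None if head is None else round((h-head)/90,4))
E
python3 - <<'E'
from h import *
d=cap('wrist','w1.png'); to([578,220,100],82.2)
T=np.array(d['world_to_cam']);print(np.round(T[:3,:3].T@-T[:3,3]), proj(d,np.array([578,220,18])))
E
```

```text
t 1.25 tcp [589.2 221.5 176.9] head 82.81 F [ 1.  -3.9 -0.6] w 91.7 shift [ 0.0558 -0.0138  0.3843] spin 0.0068
[503. 235. 337.] [267.18563007 185.23368625]
```

View pics/w1.png

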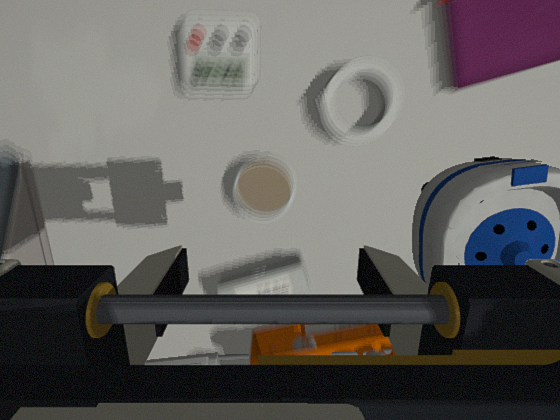

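The wrist view shows the dish at about (262,187), slightly blurred by arm motion. I'll measure again with the arm settled.

Run:
```python
from h import *
for i in range(3): d=cap('wrist','w2.png')
f=d['frame'];h=cv2.cvtColor(f,cv2.COLOR_BGR2HSV)[140:240,200:330]
m=((h[...,1]>45)&(h[...,0]<30)).astype(np.uint8)
n,l,st,ce=cv2.connectedComponentsWithStats(m);k=1+np.argmax(st[1:,4]);q=ce[k]+[200,140]
print(st[k],q,[onz(d,*q,z)[:2].round(1) for z in(5,12,18)])
to([578,220,13],82.2)
```

```text
[  40   16   54   53 2230] [266.46636771 181.78923767] [array([576.9, 218.6]), array([575.3, 219. ]), array([574. , 219.3])]
t 1.4 tcp [582.6 226.4 177.7] head 82.25 F [ 0.2 -0.6  0.2] w 92.0 shift [ 0.0167 -0.0345  0.8236] spin 0.0006
```

>>> servo_tool(
  linear=[
    [0.0455,-0.0405,0.15],
    [0,0,0.25],
    [0,0,0.22],
    [0,0,0.13],
    [0,0,0.06],
    [0,0,0.0185],
    [0,0,0],
    [0,0,0],
  ],
  spin=[0,0,0,0,0,0,0,0],
)

```text
time: 2.4
tool_pos: [573.1, 220.5, 14.3]
tcp_rot: [3.141, 0.002, 3.009]
contact_force: [0.2, 0.3, -0.7]
grip_width: 91.6
finger_force: 0.0
```

>>> servo_tool(
  linear=[
    [0,0,0],
    [0,0,0],
    [0,0,0],
    [0,0,0],
    [0,0,0],
    [0,0,0],
    [0,0,0],
    [0,0,0],
  ],
  spin=[0,0,0,0,0,0,0,0],
  hand=-1,
)

```text
time: 3.4
tool_pos: [572.5, 220.3, 13.1]
tcp_rot: [3.142, 0.0, 3.009]
contact_force: [-0.6, 0.4, 1.4]
grip_width: 62.7
finger_force: 30.0
```

Run:
```python
from h import *
d=cap('wrist')
f=d['frame'];h=cv2.cvtColor(f,cv2.COLOR_BGR2HSV)
m=((h[...,1]>45)&(h[...,0]<30)).astype(np.uint8)
n,l,st,ce=cv2.connectedComponentsWithStats(m);k=1+np.argsort(-st[1:,4])[:3];print(st[k],ce[k])
for j in k: print([onz(d,*ce[j],z)[:2].round(1) for z in(10,)])
print(monitor.get_obs()['finger_force']); to([577,219,200],82.2)
```

```text
[[ 222  225  102   71 5856]
 [ 197  349  330   18 4037]
 [ 381  281   23   58  711]] [[272.47404372 262.5517418 ]
 [376.80753034 358.2308645 ]
 [394.18284107 309.97749648]]
[array([573.1, 219.3])]
[array([645.6, 273.9])]
[array([612.5, 285.1])]
30.000281631946564
t 3.45 tcp [572.5 220.3  13.1] head 82.42 F [-0.9 -0.5  1.5] w 62.5 shift [-0.0234 -0.0034 -0.9345] spin 0.0024
```

>>> servo_tool(
  linear=[
    [0,0,-0.2],
    [-0.055,-0.15,-0.2],
    [-0.055,-0.25,-0.13],
    [-0.055,-0.28,-0.105],
    [-0.055,-0.28,0],
    [-0.055,-0.265,0],
    [-0.055,-0.2,0],
    [0,0,0],
  ],
  spin=[0,0,0,0,0,0,0,0],
)

```text
time: 4.45
tool_pos: [600.3, -74.0, 139.7]
tcp_rot: [-3.141, 0.0, 3.005]
contact_force: [-0.5, 0.4, -0.1]
grip_width: 62.8
finger_force: 30.0
```

Run:
```python
from h import *
a=cap('scene');b=cap('side');d=cap('wrist')
A=cv2.resize(a['frame'][170:350,255:375],(400,600),interpolation=3)
B=cv2.resize(b['frame'][125:275,275:415],(400,428),interpolation=3)
o=np.zeros((600,800,3),np.uint8);o[:,:400]=A;o[:428,400:]=B
o[430:,400:627]=cv2.resize(d['frame'],(227,170))
cv2.imwrite('pics/c2.png',o)
to([600,-71,121],82.2)
```

```text
t 4.6 tcp [600.  -70.1 139.7] head 82.44 F [0.7 0.5 0.1] w 62.5 shift [-0.0008 -0.0045  0.0936] spin 0.0026
```

View pics/c2.png

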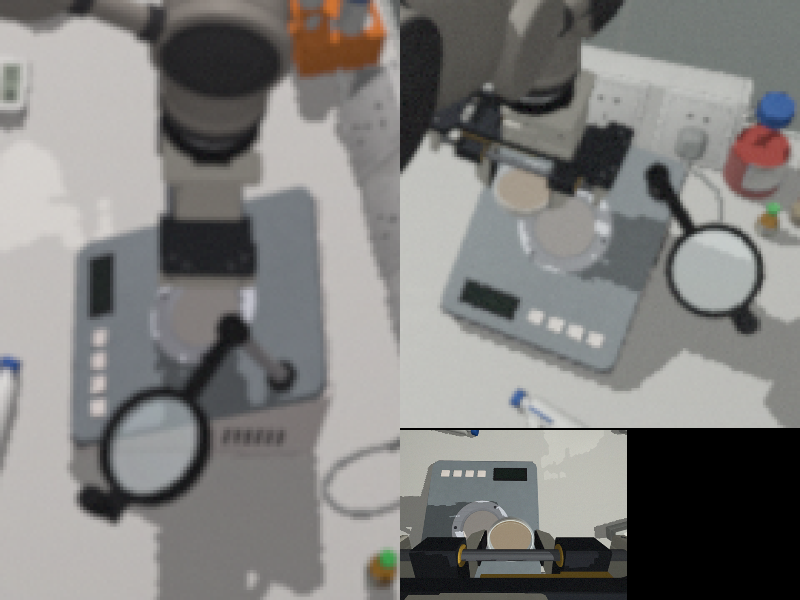

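The dish is held in the pads, level above the left side of the slope, and the magnifier is aside. Next I'll press the dish's uphill edge on the slope to tilt it in the pads.

>>> servo_tool(
  linear=[
    [0,0,0.05],
    [0,0,0.04],
    [0,0,0.01],
    [0,0,0.01],
    [0,0,0.01],
    [0,0,0.01],
    [0,0,0.01],
    [0,0,0.01],
  ],
  spin=[0,0,0,0,0,0,0,0],
)

```text
time: 5.6
tool_pos: [599.4, -70.1, 110.2]
tcp_rot: [3.141, -0.002, 3.01]
contact_force: [-4.4, 3.1, 5.7]
grip_width: 62.9
finger_force: 30.0
```

>>> servo_tool(
  linear=[
    [0,0,0.01],
    [0,0,0.01],
    [0,0,0.01],
    [0,0,0.0],
    [0,0,0.0],
    [0,0,0.0],
    [0,0,0.0],
    [0,0,0.0],
  ],
  spin=[0,0,0,0,0,0,0,0],
)

```text
time: 6.6
tool_pos: [600.3, -70.6, 104.1]
tcp_rot: [3.141, 0.0, 3.009]
contact_force: [-3.8, 4.1, 5.2]
grip_width: 63.0
finger_force: 30.0
```

Run:
```python
from h import *
d=cap('wrist'); f=d['frame']
cv2.imwrite('pics/w3.png',f[200:420,130:430])
to([600,-71,121],82.2); print(monitor.get_obs()['moment'])
```

```text
t 6.65 tcp [600.3 -70.6 104. ] head 82.42 F [-2.5  4.9  5.2] w 62.8 shift [ 0.0014 -0.0019 -0.0848] spin 0.0025
[0.6917115  0.42047594 0.0562726 ]
```

View pics/w3.png

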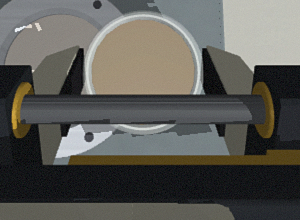

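>>> servo_tool(
  linear=[
    [0,0,0.007],
    [0,0,0.007],
    [0,0,0.0],
    [0,0,0.0],
    [0,0,0.0],
    [0,0,0.0],
    [0,0,0.0],
    [0,0,0.0],
  ],
  spin=[0,0,0,0,0,0,0,0],
)

```text
time: 7.65
tool_pos: [600.7, -70.6, 103.2]
tcp_rot: [3.141, 0.002, 3.009]
contact_force: [-5.5, 5.0, 16.8]
grip_width: 62.9
finger_force: 30.0
```

Run:
```python
from h import *
d=cap('wrist'); s=monitor.get_obs()['tool_pos']
print(onz(d,272,272.5,107.7)-s, onz(d,272,212,107.7+16)-s, onz(d,272,333,107.7-16)-s, ray(d,272,272))
to([600,-71,121],82.2)
```

```text
[ 2.50687669 -1.45633615  4.55420922] [-36.24373713   3.73737063  20.55420922] [ 53.22905547  -8.24508379 -11.44579078] (array([519.16149916, -60.63611589, 261.10847698]), array([ 0.47795705, -0.06536381, -0.87594785]))
t 7.7 tcp [600.7 -70.7 103.1] head 82.42 F [-5.6  5.  14.8] w 62.9 shift [ 0.0029 -0.0021 -0.0893] spin 0.0025
```

>>> servo_tool(
  linear=[
    [0,0,-0.1],
    [0,0,-0.1],
    [0,0,0],
    [0,0,0],
    [0,0,0],
    [0,0,0],
    [0,0,0],
    [0,0,0],
  ],
  spin=[0,0,0.1045,0.1045,0.1045,0,0,0],
)

```text
time: 8.7
tool_pos: [600.4, -71.1, 141.1]
tcp_rot: [3.142, 0.0, 2.518]
contact_force: [0.1, 0.3, -0.3]
grip_width: 63.0
finger_force: 30.0
```

Run:
```python
from h import *
b=cv2.imread('pics/d0.png');B=b[180:230,308:360].astype(int);S=B.min(2)
m=(S>150).astype(np.uint8)
cs,_=cv2.findContours(m,0,1);c=max(cs,key=cv2.contourArea);e=cv2.fitEllipse(c);q=np.array(e[0])+[308,180];print(e,q)
d=cap('side');w=cap('wrist','w4.png')
n=np.array([-.5*.991,.5*.136,.866]);o,r=ray(d,*q);W=np.array([603,-122,92.]);print('W on slope',o+r*((W-o)@n)/(r@n))
to([591.9,-115,130],54.2)
cv2.imwrite('pics/w4.png',cv2.resize(w['frame'],(400,300)))
```

```text
((24.347137451171875, 23.936185836791992), (31.963459014892578, 32.20376205444336), 40.08833312988281) [332.34713745 203.93618584]
W on slope [ 602.81430125 -119.74970479   91.71705103]
t 8.8 tcp [600.3 -71.  141.2] head 54.26 F [ 0.4  0.1 -0.7] w 63.0 shift [-0.0944 -0.2032  0.0559] spin 0.0007
```

View pics/w4.png

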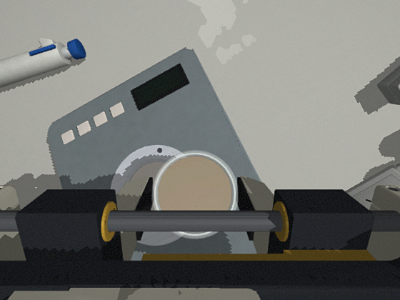

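The wrist view shows the dish still held and tilted, with part of the ring visible to its left. I'll refine the well centre.

Run:
```python
from h import *
a=cap('scene');b=cap('side')
A=cv2.imread('pics/s0.png')[240:290,295:340].astype(int)
m=(A.min(2)>150).astype(np.uint8)
cs,_=cv2.findContours(m,0,1);c=max(cs,key=cv2.contourArea);x=c[:,0,:]
e=cv2.fitEllipse(c);print(e,np.array(e[0])+[295,240],cv2.boundingRect(c))
# upper-left points only (pillar hub hides lower right)
k=cv2.convexHull(c);e=cv2.fitEllipse(k);qs=np.array(e[0])+[295,240];print(e,qs)
for s in (qs,(315.85,262.75)):
  for d in ((332.35,203.94),(332.95,203.75)): print(np.round(tri((a,*s),(b,*d)),1))
```

```text
((19.647850036621094, 21.584962844848633), (23.27768898010254, 34.58362579345703), 44.65510940551758) [314.64785004 261.58496284] (6, 7, 31, 32)
((20.442941665649414, 22.5080509185791), (26.978975296020508, 34.04866027832031), 42.39494323730469) [315.44294167 262.50805092]
[ 601.8 -119.9   93.1]
[ 601.2 -121.5   95.9]
[ 603.1 -119.8   91.2]
[ 602.6 -121.4   94. ]
```

>>> servo_tool(
  linear=[
    [-0.043,-0.099,0],
    [-0.0435,-0.099,0.02],
    [0,0,0.06],
    [0,0,0.03],
    [0,0,0.025],
    [0,0,0.025],
    [0,0,0],
    [0,0,0],
  ],
  spin=[0,0,0,0,0,0,0,0],
)

```text
time: 9.9
tool_pos: [591.3, -113.0, 109.4]
tcp_rot: [3.141, 0.0, 2.517]
contact_force: [0.4, 0.7, 0.5]
grip_width: 62.7
finger_force: 30.0
```

Run:
```python
from h import *
a=cap('scene');b=cap('side');d=cap('wrist')
A=cv2.resize(a['frame'][210:330,265:365],(400,480),interpolation=3)
B=cv2.resize(b['frame'][155:255,285:405],(400,333),interpolation=3)
o=np.zeros((600,800,3),np.uint8);o[:480,:400]=A;o[:333,400:]=B
o[335:,400:753]=cv2.resize(d['frame'],(353,265))
cv2.imwrite('pics/c3.png',o)
to([591.2,-113.3,106.5],54.2)
```

```text
t 10.05 tcp [ 591.3 -113.1  109.5] head 54.21 F [ 0.  -0.6 -0.5] w 62.7 shift [-0.0001 -0.001   0.015 ] spin 0.0001
```

View pics/c3.png

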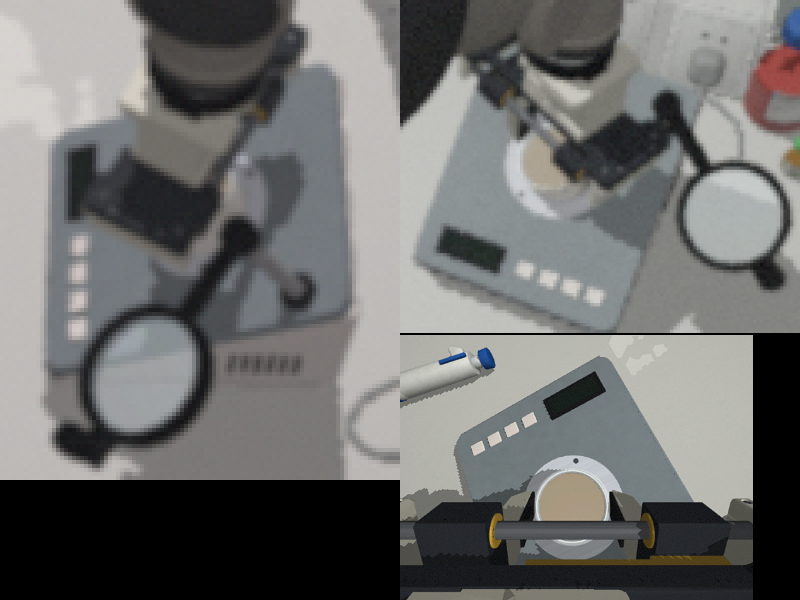

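The wrist view shows the dish centred over the ring (ring and dish centres both near column 572 of the composite). There's no contact yet and the gripper is clear of the pillar.

>>> servo_tool(
  linear=[
    [0,0,0.005],
    [0,0,0.005],
    [0,0,0.005],
    [0,0,0.005],
    [0,0,0],
    [0,0,0],
    [0,0,0],
    [0,0,0],
  ],
  spin=[0,0,0,0,0,0,0,0],
)

```text
time: 11.05
tool_pos: [591.2, -113.2, 105.2]
tcp_rot: [3.141, 0.0, 2.517]
contact_force: [-0.5, -0.2, -0.2]
grip_width: 62.9
finger_force: 30.0
```

>>> servo_tool(
  linear=[
    [0,0,0.004],
    [0,0,0.004],
    [0,0,0.004],
    [0,0,0],
    [0,0,0],
    [0,0,0],
    [0,0,0],
    [0,0,0],
  ],
  spin=[0,0,0,0,0,0,0,0],
)

```text
time: 12.05
tool_pos: [591.4, -113.5, 103.2]
tcp_rot: [3.141, 0.001, 2.517]
contact_force: [0.5, -2.2, 5.4]
grip_width: 63.0
finger_force: 30.0
```

>>> servo_tool(
  linear=[
    [0,0,-0.004],
    [0,0,-0.002],
    [0,0,0],
    [0,0,0],
    [0,0,0],
    [0,0,0],
    [0,0,0],
    [0,0,0],
  ],
  spin=[0,0,0,0,0,0,0,0],
  hand=0.55,
)

```text
time: 13.05
tool_pos: [591.2, -113.2, 104.0]
tcp_rot: [3.141, 0.0, 2.517]
contact_force: [0.5, -0.2, -0.2]
grip_width: 70.8
finger_force: 0.0
```

Run:
```python
from h import *
d=cap('wrist','w5.png');to([591.2,-113.3,150],54.2)
cv2.imwrite('pics/w5.png',d['frame'][150:370,120:440])
```

```text
t 13.1 tcp [ 591.2 -113.2  104. ] head 54.2 F [ 0.3 -0.  -1.2] w 71.2 shift [-0.0005 -0.0003 -0.2298] spin -0.0
```

View pics/w5.png

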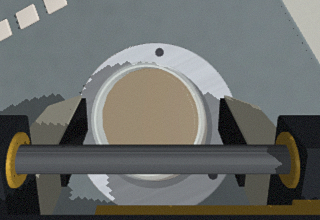

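>>> servo_tool(
  linear=[
    [0,0,-0.05],
    [0,0,-0.15],
    [0,0,-0.25],
    [0,0,-0.2],
    [0,0,0],
    [0,0,0],
    [0,0,0],
    [0,0,0],
  ],
  spin=[0,0,0,0,0,-0.1,-0.1,-0.1],
)

```text
time: 14.1
tool_pos: [590.7, -113.0, 233.3]
tcp_rot: [3.141, -0.001, 2.993]
contact_force: [-0.4, 0.5, 0.4]
grip_width: 71.2
finger_force: 0.0
```

```bash
cat > seat.py <<'E'
from h import *
cap('wrist');d=cap('wrist');b=cap('side')
W=np.array([602.3,-120.3,92.5]);psi=np.radians(-7.8);Rw=R.from_euler('ZY',[psi,-np.pi/6]).as_matrix() # cols: slope x,y,n
def agar(d,r):
    u,v=proj(d,W).astype(int);x0,y0=max(u-r,0),max(v-r,0)
    h=cv2.cvtColor(d['frame'],cv2.COLOR_BGR2HSV)[y0:v+r,x0:u+r]
    m=((h[...,1]>45)&(h[...,0]<30)&(h[...,2]>70)).astype(np.uint8)
    n,l,st,ce=cv2.connectedComponentsWithStats(m);k=1+np.argmax(st[1:,4])
    c=max(cv2.findContours((l==k).astype(np.uint8),0,1)[0],key=cv2.contourArea);e=cv2.fitEllipse(cv2.convexHull(c))
    return st[k],ce[k]+[x0,y0],np.array(e[0])+[x0,y0],e
qs=[]
for dd,r in((d,110),(b,20)):
    st,q,e,E=agar(dd,r);o,rr=ray(dd,*e);qs.append(e)
    print(st,q.round(1),e.round(1),np.round(E[1:][0],1))
    for hh in(5,): 
        p=o+rr*(((W+hh*Rw[:,2])-o)@Rw[:,2])/(rr@Rw[:,2]);print('slope xy',hh,np.round(Rw.T@(p-W),1))
t=tri((d,*qs[0]),(b,*qs[1]));print('tri',t.round(1),np.round(Rw.T@(t-W),1))
print('Wpix',proj(d,W).round(1)); to([600,-120,150],82.2)
cv2.imwrite('pics/seat.png',np.hstack([d['frame'][:,:],cv2.resize(b['frame'][155:255,285:365],(240,420),interpolation=3)]))
E
python3 seat.py
```

```text
[  81   76   59   59 2714] [267.  201.9] [267.1 201.9] [58.  59.3]
slope xy 5 [-4.6 -0.6  5. ]Traceback (most recent call last):
  File "seat.py", line 13, in <module>
    st,q,e,E=agar(dd,r);o,rr=ray(dd,*e);qs.append(e)
             ~~~~^^^^^^
  File "seat.py", line 8, in agar
    n,l,st,ce=cv2.connectedComponentsWithStats(m);k=1+np.argmax(st[1:,4])
                                                      ~~~~~~~~~^^^^^^^^^^
    return _wrapfunc(a, 'argmax', axis=axis, out=out, **kwds)
    return bound(*args, **kwds)
ValueError: attempt to get argmax of an empty sequence
```

Run:
```python
from h import *
d=cap('wrist')
cv2.imwrite('pics/last.png',cv2.resize(d['frame'][80:320,130:430],(750,600),interpolation=3))
f=d['frame'][100:300,160:380].astype(int)
print(f[100-10:100+11:20,::12].tolist()[0])
```

```text
[[108, 115, 114], [78, 80, 74], [75, 75, 68], [122, 122, 111], [125, 123, 110], [199, 193, 191], [129, 122, 121], [111, 136, 149], [114, 136, 151], [116, 137, 152], [114, 135, 151], [112, 136, 149], [200, 197, 192], [120, 120, 110], [129, 122, 114], [124, 123, 114], [129, 126, 116], [93, 89, 81], [173, 181, 182]]
```

View pics/last.png

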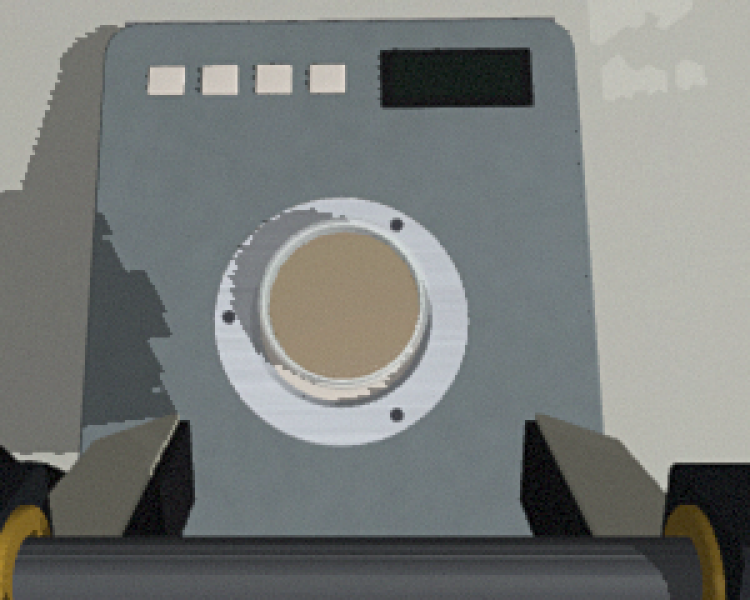

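The picture shows the ring centre at (342,320) and the lid's rim centre at (345,304), where up is downhill. I'll work out whether that offset is parallax or a dish that isn't seated.

Run:
```python
from h import *
d=cap('wrist')
psi=np.radians(-7.8);Rw=R.from_euler('ZY',[psi,-np.pi/6]).as_matrix();n=Rw[:,2]
W=np.array([602.3,-120.3,92.5])
def on(u,v,h):
    o,r=ray(d,u,v);return Rw.T@(o+r*((W+h*n-o)@n)/(r@n)-W)
P=lambda x,y:(130+(x+.5)/2.5-.5,80+(y+.5)/2.5-.5)
for nm,x,y,h in(('holes',341,318.7,0),('ring',342,321,0),('ringL',216,320,0),('ringR',468,320,0),('lidtop',345,305,13),('lidTop edge dn',345,222,13),('lid edge up',345,388,13),('lidL',262,305,13),('lidR',428,305,13),('agar',345,306,8),('agar',345,306,4),('crescent',345,397,0),('hole1',397,224,0),('hole2',229,317,0),('hole3',397,415,0)):
    print(nm,on(*P(x,y),h).round(1))
print((Rw.T@(ray(d,266,206)[0]-W)).round(0))
```

```text
holes [-0.4 -1.8  0. ]
ring [ 0.5 -1.4  0. ]
ringL [ -0.8 -50.2  -0. ]
ringR [ 1.1 47.3  0. ]
lidtop [-2.7  0.1 13. ]
lidTop edge dn [-35.2   0.6  13. ]
lid edge up [28.4 -0.3 13. ]
lidL [ -3.3 -30.8  13. ]
lidR [-2. 31. 13.]
agar [-3.5  0.   8. ]
agar [-4.5 -0.1  4. ]
crescent [30.  -0.7  0. ]
hole1 [-38.5  21.   -0. ]
hole2 [ -1.9 -45.2  -0. ]
hole3 [37.2 18.8  0. ]
[ 68.   6. 306.]
```

>>> servo_tool(
  linear=[
    [0.1,0.006,0],
    [0.1275,0.0055,0],
    [0,0,0.2],
    [0,0,0.25],
    [0,0,0.18],
    [0,0,0.1],
    [0,0,0.035],
    [0,0,0],
  ],
  spin=[0,0,0.106,0,0,0,0,0],
  hand=-1,
)

```text
time: 15.35
tool_pos: [546.7, -104.0, 81.2]
tcp_rot: [3.141, 0.0, 2.821]
contact_force: [0.4, 0.6, 0.2]
grip_width: 1.0
finger_force: 0.0
```

```bash
python3 -c "
from h import *
to([557,-105.6,80],72.2)"
```

```text
t 15.35 tcp [ 546.7 -104.    81.2] head 71.61 F [0.4 0.6 0.2] w 1.0 shift [-0.0516  0.0086  0.0059] spin -0.0066
```

>>> servo_tool(
  linear=[
    [-0.015,0,0],
    [-0.015,0,0],
    [-0.01,0,0],
    [-0.005,0,0],
    [-0.005,0,0],
    [-0.005,0,0],
    [0,0,0],
    [0,0,0],
  ],
  spin=[0,0,0,0,0,0,0,0],
)

```text
time: 16.35
tool_pos: [556.7, -107.3, 80.9]
tcp_rot: [3.142, -0.001, 2.822]
contact_force: [-2.2, 0.7, 0.2]
grip_width: 0.3
finger_force: 1.0
```

>>> servo_tool(
  linear=[
    [-0.005,0,0],
    [0,0,0],
    [-0.005,0,0],
    [0,0,0],
    [-0.005,0,0],
    [0,0,0],
    [0,0,0],
    [0,0,0],
  ],
  spin=[0,0,0,0,0,0,0,0],
)

```text
time: 17.35
tool_pos: [557.4, -107.5, 80.8]
tcp_rot: [-3.142, -0.006, 2.822]
contact_force: [-9.7, 2.5, 6.6]
grip_width: 0.3
finger_force: 5.2
```

>>> servo_tool(
  linear=[
    [0.05,0,0],
    [0.1,0,0],
    [0,0,-0.2],
    [0,0,-0.25],
    [0,0,-0.25],
    [-0.2,0,-0.1],
    [-0.1,0,0],
    [0,0,0],
  ],
  spin=[0,0,0,0,0,0,-0.1,0],
)

```text
time: 18.35
tool_pos: [589.1, -118.2, 240.6]
tcp_rot: [-3.142, 0.001, 2.978]
contact_force: [-1.1, -0.7, -0.8]
grip_width: 0.1
finger_force: 0.0
```

```bash
cat > prof.py <<'E'
from h import *
cap('wrist');d=cap('wrist')
psi=np.radians(-7.8);Rw=R.from_euler('ZY',[psi,-np.pi/6]).as_matrix();n=Rw[:,2]
W=np.array([602.1,-121.9,92.5])
# rectify onto slope plane at height h: 4 px/mm, 110x110 mm
def rect(h,img):
    g=np.arange(-55,55.01,.25);X,Y=np.meshgrid(g,g,indexing='ij')  # rows: slope x
    pts=W+X[...,None]*Rw[:,0]+Y[...,None]*Rw[:,1]+h*n
    T=np.array(d['world_to_cam']);c=pts@T[:3,:3].T+T[:3,3];q=c@np.array(d['K']).T;q=(q[...,:2]/q[...,2:]).astype(np.float32)
    return cv2.remap(img,q,None,1),g
for h in(0,13):
    r,g=rect(h,d['frame']);v=r.astype(int)
    print(h,'along x'); print([(int(g[i]),v[i-4:i+4,216:225].mean((0,1)).astype(int).tolist()) for i in range(12,430,8)])
m,g=rect(4,d['frame']);h=cv2.cvtColor(m,cv2.COLOR_BGR2HSV);k=((h[...,1]>45)&(h[...,0]<30)&(h[...,2]>70)).astype(np.uint8)
N,l,st,ce=cv2.connectedComponentsWithStats(k);j=1+np.argmax(st[1:,4]);print('agar@h4 y,x,w,h',ce[j]/4-55,st[j][2:4]/4)
to([600,-120,150],82.2)
E
python3 prof.py
```

```text
0 along x
[(-52, [132, 128, 120]), (-50, [189, 185, 181]), (-48, [213, 207, 202]), (-46, [210, 204, 198]), (-44, [210, 205, 199]), (-42, [215, 209, 204]), (-40, [170, 165, 161]), (-38, [166, 167, 161]), (-36, [194, 198, 192]), (-34, [168, 170, 165]), (-32, [135, 152, 160]), (-30, [116, 141, 155]), (-28, [118, 143, 157]), (-26, [118, 142, 158]), (-24, [117, 142, 157]), (-22, [117, 142, 157]), (-20, [118, 142, 157]), (-18, [118, 142, 156]), (-16, [118, 142, 157]), (-14, [117, 141, 157]), (-12, [116, 141, 156]), (-10, [118, 143, 158]), (-8, [118, 144, 157]), (-6, [117, 144, 158]), (-4, [118, 144, 157]), (-2, [117, 144, 156]), (0, [117, 143, 159]), (2, [118, 144, 159]), (4, [117, 143, 159]), (6, [119, 143, 159]), (8, [119, 143, 159]), (10, [118, 143, 159]), (12, [118, 143, 159]), (14, [118, 143, 161]), (16, [118, 142, 159]), (18, [118, 142, 159]), (20, [119, 143, 160]), (22, [120, 145, 161]), (24, [143, 161, 173]), (26, [180, 186, 185]), (28, [181, 187, 187]), (30, [169, 176, 182]), (32, [117, 115, 113]), (34, [190, 184, 179]), (36, [218, 211, 205]), (38, [223, 216, 209]), (40, [154, 149
[... 848 characters left out ...]
, 159]), (8, [118, 143, 159]), (10, [119, 143, 159]), (12, [119, 143, 159]), (14, [118, 142, 159]), (16, [118, 143, 161]), (18, [118, 142, 159]), (20, [118, 142, 159]), (22, [119, 143, 160]), (24, [120, 145, 161]), (26, [146, 163, 174]), (28, [179, 185, 184]), (30, [184, 190, 191]), (32, [155, 161, 166]), (34, [125, 122, 119]), (36, [207, 200, 195]), (38, [218, 211, 205]), (40, [218, 211, 205]), (42, [114, 110, 107]), (44, [106, 103, 100]), (46, [110, 107, 104]), (48, [100, 97, 93]), (50, [68, 65, 62]), (52, [67, 64, 61])]
agar@h4 y,x,w,h [ 0.09779329 -2.89926613] [56.25 55.5 ]
t 18.45 tcp [ 587.7 -117.5  240.4] head 80.51 F [-0.4  0.9  0.9] w 0.7 shift [-0.0632 -0.0021  0.4521] spin -0.0188
```

>>> servo_tool(
  linear=[
    [0.04,-0.018,0],
    [0,0,0],
    [0,0,0.05],
    [0,0,0.1],
    [0,0,0.15],
    [0,0,0.18],
    [0,0,0.12],
    [0,0,0.03],
  ],
  spin=[0,0.108,0.108,0.108,0.108,0.108,0.108,0],
)

```text
time: 19.45
tool_pos: [578.1, -119.7, 113.8]
tcp_rot: [-3.139, -0.002, 1.961]
contact_force: [-0.3, -0.1, 0.5]
grip_width: 0.3
finger_force: 0.0
```

>>> servo_tool(
  linear=[
    [0,0,0],
    [0,0,0.005],
    [0,0,0.005],
    [0,0,0.005],
    [0,0,0.005],
    [0,0,0.005],
    [0,0,0],
    [0,0,0],
  ],
  spin=[0,0,0,0,0,0,0,0],
)

```text
time: 20.45
tool_pos: [579.8, -120.0, 110.0]
tcp_rot: [3.141, -0.0, 1.961]
contact_force: [-0.3, -0.0, -0.2]
grip_width: 0.6
finger_force: 0.0
```

>>> servo_tool(
  linear=[
    [0,0,0.005],
    [0,0,0.005],
    [0,0,0.005],
    [0,0,0.005],
    [0,0,0.005],
    [0,0,0],
    [0,0,0],
    [0,0,0],
  ],
  spin=[0,0,0,0,0,0,0,0],
)

```text
time: 21.45
tool_pos: [579.8, -120.0, 105.1]
tcp_rot: [3.141, -0.0, 1.961]
contact_force: [0.5, -0.9, 0.3]
grip_width: 0.8
finger_force: 0.0
```

>>> servo_tool(
  linear=[
    [0,0,0.005],
    [0,0,0.005],
    [0,0,0.005],
    [0,0,0.005],
    [0,0,0],
    [0,0,0],
    [0,0,0],
    [0,0,0],
  ],
  spin=[0,0,0,0,0,0,0,0],
)

```text
time: 22.45
tool_pos: [580.0, -120.1, 101.3]
tcp_rot: [3.141, 0.0, 1.961]
contact_force: [0.4, 0.5, 4.4]
grip_width: 0.8
finger_force: 2.2
```

>>> servo_tool(
  linear=[
    [0,0,0.005],
    [0,0,0.005],
    [0,0,0],
    [0,0,-0.05],
    [0,0,-0.2],
    [0,0,-0.25],
    [0,0,-0.2],
    [0,0,0],
  ],
  spin=[0,0,0,0,0,0,0,0],
)

```text
time: 23.45
tool_pos: [581.1, -120.5, 242.4]
tcp_rot: [3.137, 0.004, 1.961]
contact_force: [-0.0, 0.0, -0.7]
grip_width: 0.6
finger_force: 0.0
```

```bash
cat > mag.py <<'E'
from h import *
a=cap('scene');b=cap('side')
psi=np.radians(-7.8);Rw=R.from_euler('ZY',[psi,-np.pi/6]).as_matrix()
W=np.array([602.1,-121.9,92.5])
def P(x,y,h): return W+Rw@[x,y,h]
# measured knob/hub/lens, bias corrected
for nm,s,d in (('hub',(324.6,269.1),(365.6,187.5)),('knob',(285.9,320.4),(395.8,236.2)),('lens',(301.5,303.6),(385.4,219.7))):
    t=tri((a,s[0]-.35,s[1]-.35),(b,d[0]-.35,d[1]-.35));print(nm,t.round(1),(Rw.T@(t-W)).round(1))
for th in np.arange(0,1.84,.1).tolist()+[1.83]:
    al=np.arctan2(78,-70)+1.83-th
    k=P(70+163*np.cos(al),-78+163*np.sin(al),114);print(round(th,2),k.round(1),proj(a,k).round(1),proj(b,k).round(1))
to([0,0,0],82.2)
E
python3 mag.py
```

```text
hub [ 602.7 -200.5  209.1] [ 68.  -77.8  95.3]
knob [ 493.  -306.9  173. ] [ -31.7 -198.1  111.2]
lens [ 535.3 -271.4  176.8] [   2.4 -157.2   95.9]
0.0 [ 499.9 -324.2  181.5] [289.7 324.8] [403.5 234. ]
0.1 [ 489.9 -313.2  175. ] [285.  321.9] [398.2 237.5]
0.2 [ 481.  -301.   168.9] [280.7 318.4] [392.5 240.4]
0.3 [ 473.2 -287.8  163.4] [277.  314.5] [386.6 242.7]
0.4 [ 466.6 -273.7  158.5] [273.7 310.2] [380.5 244.4]
0.5 [ 461.3 -258.9  154.3] [271.  305.5] [374.3 245.5]
0.6 [ 457.4 -243.4  150.9] [268.9 300.5] [368. 246.]
0.7 [ 454.8 -227.6  148.1] [267.3 295.3] [361.8 245.9]
0.8 [ 453.6 -211.5  146.2] [266.2 290. ] [355.6 245.1]
0.9 [ 453.8 -195.2  145.1] [265.7 284.4] [349.5 243.8]
1.0 [ 455.5 -179.   144.7] [265.7 278.8] [343.7 241.9]
1.1 [ 458.5 -163.   145.2] [266.2 273.2] [338.1 239.4]
1.2 [ 462.9 -147.4  146.5] [267.3 267.6] [332.8 236.4]
1.3 [ 468.6 -132.2  148.6] [268.8 262. ] [327.9 232.9]
1.4 [ 475.6 -117.8  151.5] [270.8 256.6] [323.4 229. ]
1.5 [ 483.8 -104.2  155.1] [273.3 251.3] [319.3 224.6]
1.6 [493.1 -91.5 159.4] [276.1 246.1] [315.6 219.9]
1.7 [503.4 -79.9 164.4] [279.4 241.2] [312.5 214.9]
1.8 [514.6 -69.6 170. ] [283.  236.5] [310.  209.6]
1.83 [518.2 -66.7 171.8] [284.2 235.1] [309.3 208. ]
t 23.55 tcp [ 579.4 -119.9  238.4] head 22.34 F [ 0.6  0.1 -1. ] w 0.8 shift [ 1.655  -2.451   1.1949] spin -0.6651
```

>>> servo_tool(
  linear=[
    [-0.12,-0.13,0],
    [-0.18,-0.195,0],
    [-0.2,-0.22,0],
    [-0.217,-0.236,0],
    [0,0,0],
    [0,0,0],
    [0,0,0],
    [0,0,0],
  ],
  spin=[0,0,0,0,-0.11,-0.11,-0.11,-0.11],
  hand=-0.13,
)

```text
time: 24.55
tool_pos: [489.7, -310.1, 236.8]
tcp_rot: [3.141, -0.004, 2.657]
contact_force: [0.5, -0.1, 0.3]
grip_width: 39.8
finger_force: 0.0
```

```bash
cat > k.py <<'E'
from h import *
a=cap('scene');b=cap('side');w=cap('wrist')
def blob(d,c,r,thr=60):
    u,v=np.round(c).astype(int);x0,y0=max(u-r,0),max(v-r,0);g=d['frame'][y0:v+r,x0:u+r].max(2)
    m=(g<thr).astype(np.uint8);n,l,st,ce=cv2.connectedComponentsWithStats(m)
    return [(st[i].tolist(),(ce[i]+[x0,y0]).round(1).tolist()) for i in range(1,n) if st[i,4]>15]
k=np.array([489,-312,174.5])
print('w',proj(w,k),blob(w,proj(w,k),60))
to([489,-312,200],82.2)
E
python3 k.py
```

```text
w [270.83716354 223.66652456] [([43, 29, 77, 91, 2006], [288.1, 228.3]), ([10, 84, 15, 36, 346], [229.6, 269.1]), ([99, 84, 15, 36, 354], [315.3, 269.2])]
t 24.7 tcp [ 490.  -310.2  237.3] head 61.77 F [ 0.5 -0.6 -0.5] w 40.3 shift [-0.0007 -0.0104  0.1865] spin -0.227
```

Run:
```python
from h import *
w=cap('wrist');g=w['frame'].max(2)[150:310:4,200:380:3]
for i,r in enumerate(g): print(150+4*i,''.join('#' if v<45 else '+' if v<75 else '.' for v in r))
```

```text
150 .....................................................+.+....
154 .......................................................+....
158 .......................................................++...
162 ........................................................+...
166 .........................................................+..
170 .........................................................+..
174 ..........................................................+.
178 ..........................................................+.
182 ........................................................+..+
186 ...........................................................+
190 ...............................................++#++........
194 ..........................................###############+..
198 .......................................#####################
202 .....................................########+.......#######
206 ....................######..........#####+...............###
210 ...................########+......#####....................+
214 ...................##########+...#####..................
[... 799 characters left out ...]
##..................###....###+........###########
270 ........+###..................####...####........###########
274 ........####...................###...####........###########
278 +.......####...................####..#####.......###########
282 +......#####....................####.#####.......#.#########
286 .......#####.....................#########+......+..########
290 +......####+......................#########.......+.########
294 +.....#####+.......................########+++++++...#######
298 ++++++++++++++++++++++++++++++++++++++++++++##++++++.#######
302 .............................................+++++++.##++#++
306 ..............................................++++++.##++###
```

>>> servo_tool(
  linear=[
    [0,0,0],
    [0,0,0],
    [0.015,0,0.1],
    [0,0,0.1],
    [0,0,0.08],
    [0,0,0.04],
    [0,0,0.019],
    [0,0,0],
  ],
  spin=[-0.1135,-0.1135,0,0,0,0,0,0],
)

```text
time: 25.75
tool_pos: [487.7, -310.3, 171.4]
tcp_rot: [-3.141, 0.0, 3.008]
contact_force: [0.3, -0.5, -0.3]
grip_width: 40.0
finger_force: 0.0
```

```bash
cat > arc.py <<'E'
import sys
from h import *
psi=np.radians(-7.8);Rw=R.from_euler('ZY',[psi,-np.pi/6]).as_matrix();W=np.array([602.1,-121.9,92.5])
def knob(th):
    al=np.arctan2(78,-70)+1.83-th;return W+Rw@[70+163*np.cos(al),-78+163*np.sin(al),114]
s=monitor.get_obs();M=R.from_euler('xyz',s['tcp_rot']).as_matrix()
to([489,-312,169],82.2)
p=s['tool_pos'];
for th in map(float,sys.argv[2:]):
    t=knob(th)+Rw[:,1]*float(sys.argv[1])-[2,0,5.]; print(th,(M.T@(t-p)/200).round(3).tolist()); p=t
E
python3 arc.py 10 .2 .27 .34 .41 .48 .55 .62 .69
```

```text
t 25.75 tcp [ 487.7 -310.3  171.4] head 82.36 F [ 0.3 -0.5 -0.3] w 40.0 shift [-0.0075 -0.0077  0.012 ] spin 0.0017
0.2 [0.049, 0.09, 0.037]
0.27 [0.034, 0.042, 0.02]
0.34 [0.031, 0.044, 0.018]
0.41 [0.028, 0.047, 0.016]
0.48 [0.026, 0.049, 0.015]
0.55 [0.022, 0.051, 0.013]
0.62 [0.019, 0.052, 0.011]
0.69 [0.016, 0.054, 0.009]
```

>>> servo_tool(
  linear=[
    [0.025,0.045,0.02],
    [0.025,0.045,0.017],
    [0.034,0.042,0.02],
    [0.031,0.044,0.018],
    [0.028,0.047,0.016],
    [0.026,0.049,0.015],
    [0.022,0.051,0.013],
    [0.019,0.052,0.011],
  ],
  spin=[0,0,0,0,0,0,0,0],
)

```text
time: 26.75
tool_pos: [455.8, -229.4, 145.1]
tcp_rot: [3.141, 0.0, 3.009]
contact_force: [-1.0, -0.9, -1.2]
grip_width: 39.9
finger_force: 0.7
```

```bash
cat > asc.py <<'E'
from h import *
w=cap('wrist');g=w['frame'].max(2)[170:330:4,170:400:4]
for i,r in enumerate(g): print(170+4*i,''.join('#' if v<45 else '+' if v<75 else '.' for v in r))
E
python3 asc.py; python3 arc.py 10 .69 .76 .83 .9 .97 1.04 1.11 1.18
```

```text
170 ..........................................................
174 ..........................................................
178 ..........................................................
182 ..........................................................
186 ..........................................................
190 ..........................................................
194 ..........................................................
198 ..........................................................
202 ..........................................................
206 ..........................................................
210 ..........................................................
214 ..........................................................
218 ..........................................................
222 ....................................++............+..++++.
226 ..................................++......................
230 ..................................+.......................
234 ..................................+.......................
238 .........................
[... 1053 characters left out ...]
.+++.+...++....+.+++.+++++.+++.+++++++++.#+#++###++
310 +#+#......................................++++..#+#+++++#+
314 #+##......................................++++..#++++++#++
318 ++++.......................................++++.##+++#+++#
322 #+++......+++++++++++++.....+++++++++++++++++++.#++++#+##+
326 #+#+...+#...+#####....................##...#.+..#++#+++##+
t 26.8 tcp [ 455.4 -228.   144.8] head 82.41 F [-0.6  0.5  0.3] w 39.8 shift [-0.2219 -0.3937 -0.1216] spin 0.0023
0.69 [0.011, 0.043, 0.007]
0.76 [0.013, 0.055, 0.008]
0.83 [0.009, 0.056, 0.006]
0.9 [0.006, 0.057, 0.004]
0.97 [0.003, 0.057, 0.002]
1.04 [-0.001, 0.057, -0.0]
1.11 [-0.004, 0.057, -0.002]
1.18 [-0.008, 0.056, -0.004]
```

>>> servo_tool(
  linear=[
    [0.011,0.043,0.007],
    [0.013,0.055,0.008],
    [0.009,0.056,0.006],
    [0.006,0.057,0.004],
    [0.003,0.057,0.002],
    [-0.001,0.057,0],
    [-0.004,0.057,-0.002],
    [-0.008,0.056,-0.004],
  ],
  spin=[0,0,0,0,0,0,0,0],
)

```text
time: 27.8
tool_pos: [462.0, -141.9, 141.1]
tcp_rot: [3.141, 0.0, 3.009]
contact_force: [-0.6, -0.8, -0.8]
grip_width: 39.8
finger_force: 0.5
```

```bash
python3 asc.py|sed -n 18,34p; python3 arc.py 10 1.24 1.3 1.36 1.42 1.48 1.54 1.6 1.66
```

```text
238 ..........................................................
242 ..........................................................
246 ...................+.#....................................
250 ..........+....##++#####...........+#......###############
254 ...............#########...........##......+##############
258 ...............##########...........#........#############
262 ..............+###########.........+##.......+############
266 ########......############.........+##.......#############
270 ########......############.........###......##############
274 ########......############.........###+.....##############
278 ########.....############..........####.....##############
282 ######+#.....############..........####.....#.############
286 ######.......############...........###+....++.###########
290 #####........############...........####....++.###########
294 #####...++++#############...........####++++++.###########
298 #####..++++++++++++++++++++++++++++++++++#+++#.###########
302 ##+##......+............................++++++.+##########
t 27.85 tcp [ 462.3 -140.9  141.2] head 82.4 F [ 0.7  0.3 -0.5] w 39.9 shift [-0.2456 -0.8304 -0.1395] spin 0.0022
1.24 [-0.004, 0.049, -0.005]
1.3 [-0.012, 0.047, -0.007]
1.36 [-0.014, 0.046, -0.008]
1.42 [-0.017, 0.045, -0.009]
1.48 [-0.019, 0.044, -0.011]
1.54 [-0.021, 0.042, -0.012]
1.6 [-0.023, 0.041, -0.013]
1.66 [-0.025, 0.039, -0.015]
```

>>> servo_tool(
  linear=[
    [-0.004,0.049,-0.005],
    [-0.012,0.047,-0.007],
    [-0.014,0.046,-0.008],
    [-0.017,0.045,-0.009],
    [-0.019,0.044,-0.011],
    [-0.021,0.042,-0.012],
    [-0.023,0.041,-0.013],
    [-0.025,0.039,-0.015],
  ],
  spin=[0,0,0,0,0,0,0,0],
)

```text
time: 28.85
tool_pos: [498.3, -75.8, 157.2]
tcp_rot: [3.141, -0.0, 3.008]
contact_force: [-0.8, -0.8, -0.5]
grip_width: 40.3
finger_force: 0.5
```

```bash
python3 asc.py|sed -n 16,34p; python3 arc.py 10 1.7 1.74 1.78 1.82 1.85 1.88
```

```text
230 .......................#################..................
234 .......................#################..................
238 .......................#################..................
242 ..........................................................
246 ...................#+#....................................
250 ........+......#########............#.....................
254 ...............##########..........+#.....................
258 ...............##########+.........+#.....................
262 ..............+##########..........###....................
266 ########......############.........###.......#############
270 ########......############.........###......##############
274 ########......###########+.........###+.....##############
278 ########.....############..........####.....##############
282 ######++.....###########...........####.....#+############
286 ######.......##########.............###+....++.###########
290 #####........##########.............####.......###########
294 #####..+++++##########..............####++++++.###########
298 #####..+++++++++++++++++++++++++++++++++++++#+.###########
302 #####...................................++++++.+##########
t 28.9 tcp [499.2 -75.2 157.7] head 82.39 F [-0.   0.3  0.9] w 39.8 shift [-0.1065 -1.1802 -0.0571] spin 0.0021
1.7 [-0.014, 0.028, -0.009]
1.74 [-0.019, 0.024, -0.011]
1.78 [-0.02, 0.023, -0.011]
1.82 [-0.021, 0.022, -0.012]
1.85 [-0.016, 0.016, -0.009]
1.88 [-0.016, 0.016, -0.009]
```

>>> servo_tool(
  linear=[
    [-0.014,0.028,-0.009],
    [-0.019,0.024,-0.011],
    [-0.02,0.023,-0.011],
    [-0.02,0.02,-0.011],
    [0,0,0],
    [0,0,0],
    [0,0,0],
    [0,0,0],
  ],
  spin=[0,0,0,0,0,0,0,0],
)

```text
time: 29.9
tool_pos: [514.8, -59.4, 165.4]
tcp_rot: [3.141, 0.0, 3.008]
contact_force: [-0.4, 0.1, 0.2]
grip_width: 40.2
finger_force: 0.0
```

>>> servo_tool(
  linear=[
    [-0.008,0.008,-0.004],
    [-0.008,0.008,-0.004],
    [0,0.007,0],
    [0,0.007,0],
    [0,0,0],
    [0,0,0],
    [0,0,0],
    [0,0,0],
  ],
  spin=[0,0,0,0,0,0,0,0],
)

```text
time: 30.9
tool_pos: [520.2, -54.9, 167.8]
tcp_rot: [-3.14, 0.004, 3.008]
contact_force: [2.2, -5.5, 2.7]
grip_width: 40.2
finger_force: 2.4
```

```bash
python3 asc.py|sed -n 18,34p; python3 arc.py 10 1.83
```

```text
238 ..........................................................
242 ..........................................................
246 ....................#.+...................................
250 ...............##.#####+............#.....................
254 ...............##########..........+#.....................
258 #######........##########..........+#.....................
262 #######.......+###########.........###....................
266 ########......###########..........###.......#############
270 ########......############.........###......+#############
274 ########......############.........###+.....##############
278 ########.....############..........####.....##############
282 ######.#.....###########...........####.....#.############
286 ######.......##########.............###+.....+.###########
290 #####.......+########...............####.....+.###########
294 #####...++++########+...............####++++++.###########
298 #####..++++++++++++++++++++++++++++++++#++++++.###########
302 ##+##...................................++++++.+#######+##
t 30.95 tcp [520.2 -54.9 167.9] head 82.37 F [ 2.5 -5.1  2.7] w 40.0 shift [-0.0158 -1.2948 -0.0035] spin 0.0019
1.83 [0.012, -0.011, 0.005]
```

>>> servo_tool(
  linear=[
    [0,0.006,0],
    [0,0.006,0],
    [0,0,0],
    [0,0,0],
    [0,0,0],
    [0,0,0],
    [0,0,0],
    [0,0,0],
  ],
  spin=[0,0,0,0,0,0,0,0],
)

```text
time: 31.95
tool_pos: [520.4, -54.6, 167.9]
tcp_rot: [-3.136, 0.004, 3.008]
contact_force: [1.4, -14.1, 1.7]
grip_width: 40.0
finger_force: 6.7
```

>>> servo_tool(
  linear=[
    [0,-0.03,0],
    [0,-0.018,0],
    [0,0,0],
    [0,0,-0.05],
    [0,0,-0.15],
    [0,0,-0.25],
    [0,0,-0.2],
    [0,0,0],
  ],
  spin=[0,0,0,0,0,0,0,0],
)

```text
time: 32.95
tool_pos: [519.3, -61.0, 301.0]
tcp_rot: [-3.141, 0.008, 3.009]
contact_force: [1.0, -0.0, -0.2]
grip_width: 40.0
finger_force: 0.0
```

>>> servo_tool(
  linear=[
    [0,0.2,-0.1],
    [0,0.28,0],
    [0,0.28,0],
    [0,0.28,0],
    [0,0.2,0],
    [0,0.1,0],
    [0,0,0],
    [0,0,0],
  ],
  spin=[0,0,0,0,0,0,0,0],
)

```text
time: 33.95
tool_pos: [553.5, 203.2, 316.9]
tcp_rot: [-3.141, -0.0, 3.007]
contact_force: [-0.0, -1.5, 0.2]
grip_width: 40.2
finger_force: 0.0
```

Run:
```python
from h import *
for n in('scene','side'):
    cap(n);d=cap(n)
    psi=np.radians(-7.8);Rw=R.from_euler('ZY',[psi,-np.pi/6]).as_matrix();W=np.array([602.1,-121.9,92.5])
    L=lambda x,y,h:proj(d,W+Rw@[x,y,h]).round(1)
    print(n,'lens',L(0,0,92),'knob',L(-38.9,43.3,114),'dish',L(0,0,13),'hub',L(70,-78,95))
    u,v=L(0,0,92).astype(int);g=d['frame'][v-32:v+33:2,u-36:u+37:2]
    hs=cv2.cvtColor(g,cv2.COLOR_BGR2HSV);mx=g.max(2)
    for i in range(len(g)): print(v-32+2*i,''.join('#' if mx[i,j]<60 else 'a' if hs[i,j,1]>40 and hs[i,j,0]<30 else '.' if mx[i,j]>170 else ' ' for j in range(g.shape[1])),u-36 if i==0 else '')
to([0,0,0])
```

```text
scene lens [300.5 249.1] knob [284.1 235.1] dish [313.6 261.3] hub [324.8 269.1]
217 ..................................... 264
219 ..................................... 
221 ..................................... 
223 ..................................... 
225 ..................................... 
227 ....................................  
229 ........   .....................      
231 ........ ## .................         
233 ........ ### ...       ..             
235 ........ ####    ##   #               
237 ......... ######                      
239 .......... ####         #             
241 ..........  ##           #            
243 ........    #            #            
245 .......    ##            #            
247 .......  ###             #            
249 .......  ###            ## ....       
251 .......  ###          . #  .....      
253 ......   ###         . ##     .       
255 ......   ###        .. ##aaaa  ...    
257 ......   ####         ### aaa   ..    
259 ......   #####      ###### aa   ..    
261 ......   ############ aaa###a  ...    
263 ......   ####  ###    a
[... 1315 characters left out ...]
####............ #..          
208 ..     ##### ...........   .          
210 ..     #### # ......... # ..          
212 .            # ......  #  .           
214 .                    #   ..           
216 .                       .             
218                 ........              
220                    ..                 
222                                       
224    ##                                 
226   ######                              
228   #########                           
230   ##########                          
232     ########                          
t 34.15 tcp [553.6 203.4 317.3] head 82.28 F [ 0.7  0.4 -0. ] w 39.7 shift [ 2.6066 -1.3798  1.5856] spin None
```

```bash
python3 -c "
from plant import workorder
print(workorder.close_job())"
```

```text
the job is handed in; nothing more can be done
None
```

The dish is in the well, lid up and released; a push and a light press on the lid both indicate it is fully home. The magnifier is swung over it to its stop (resistance rose to 14 N with almost no movement), and I handed the job in at about 34 s with the robot touching nothing.

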